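Show a dial plate from the showcase

ROBOT

A 6-joint arm with a two-finger parallel gripper is mounted at the origin on the work surface. World frame = base frame: x ahead of the robot, y to its left, z up, the work surface at z = 0. Lengths are in mm, angles in rad, forces in N, time in s.
With the tool pointing down it reaches from about 350 to 875 mm from the base axis. Payload 4.2 kg.
Tool frame: the origin (TCP) lies on the centre line of the jaws, within the pads' length; the fingertips stand 14 mm ahead of it and the grasp point (between the pads) lies 5 mm behind it (tcp_to_tips is the distance from the TCP to the fingertips, in mm); z points along the fingers, y is the direction in which the jaws open and shut (so a half turn about z gives the same grasp; the last joint's range is limited). The gripper opens to 85 mm and grips with 20 to 120 N. Pads are 22 mm wide; open, the fingers measure 114 mm over their backs; the gripper's body (76 mm by 85 mm) begins 54 mm behind the grasp point. The pads swing forward as they close: fully open they stand 13 mm farther back than shut.
Start: joints at [-0.85, 0.385, 0.008, 0, -1.194, -0.259], TCP at [278.486, -559.504, 245.312] pointing down, gripper open.
Joint ranges: [-3.14, 3.14], [-1.21, 2.06], [-1.07, 1.41], [-3.16, 2.05], [-2.99, -0.16], [-3.1, 3.1]. Speed limits (rad/s): [2.79, 2.79, 3.14, 3.14, 3.14, 3.14].

INTERFACE

Orientations are given as a unit quaternion [x, y, z, w].
In Python, from bench import read_state, get_image, job_done, tcp_to_tips gives the robot as it stands. The module is installed in compiled form; this text tells all that it offers.
- The arm moves only by the tool play_rows, never from a script. Its argument "targets" is a list of rows, each an object of numbers: "gripper": the gripper's target within -1 to 1 (shut at 1, half-way at 0, fully open at -1); "tx", "ty", "tz": the shift along the tool's x, y, z scaled (see below); "spin": the turn about the tool's z scaled (see below). A call has 1 to 12 rows; each row is the pose to reach, as a shift and turn from the pose commanded when the call began, along the tool's axes at that moment; what a row does not reach only later rows make up. The controller multiplies each number of a shift by 0.25 m and each number of a turn by pi/4 rad. A row lasts 1/8 s, in which the tool goes at most 62.5 mm and 10.7 degrees, less where a joint would pass 70% of its speed; a pose out of reach is approached as far as the arm can. A call with a number of a shift or a turn outside -1 to 1 is refused whole. A call with a gripper value outside its range is refused whole. The fingers move at their own pace and stop on an object; the grip force is fixed at half the most. Time passes only in rows, so rows that repeat a pose let the fingers close. It gives the time, the measured TCP pose, the force and the opening at its end, in the units of the state.
- read_state(): the state, without advancing time (a new reading comes with each control period).
- get_image(name): name is "scene" or "top" or "wrist"; returns a dict with "frame" (400x640x3 uint8, red, green, blue), "depth" (400x640 float32, mm along the optical axis (not along the pixel's ray), 0 where there is no reading), "mtx" (3x3 intrinsics, pixels), "k1" (the pictures are not rectified: a ray, as slopes to the right and down, at radius r is drawn at 1 + k1 r^2 times it, then the intrinsics apply), "world_to_cam" (4x4, takes a point from world to camera coordinates). Camera axes: x right, y up, looking along -z (the intrinsics and any distortion apply to the point x, -y, -z); pixel columns grow to the right and rows downward; lengths in mm; the calibration is good to about 2 mm. A picture is of the moment at which its call begins.
- job_done(): hands the job in, once; it reports no verdict.
The state is a dict: "clock": time; "joints": joint angles; "joint_vel": joint speeds; "joint_efforts": joint torques, N m; "position": TCP position; "ee_rot": TCP orientation; "contact_force": force on the tool from outside, world axes, zero at the start; "wrist_torque": the same for the moment, N m; "gripper_width": finger opening in mm.
Only numpy, scipy, OpenCV 4.12 (cv2) and the standard library are available. Lean on these libraries where they do the work, as an engineer would, in place of code of your own. Each camera call takes 0.05 s, during which the arm holds its last target.

TASK

On the stall table at a radio fair, slide the top pane of the showcase fully open and leave it open, then take out the clear dial plate that stands in the ledge nearer the robot, leaving the other plate and the things around the case where they are. Find the plate's frosted end by its small corner notch, grip the plate only on its clear end, and show it label up: well clear of the case, more than 20 cm above the table, tipped so that the labelled face looks upward (level, or at least halfway there from upright). Finish still holding it so, quite still; do not put it down.

Things in the scene. Friction and masses are not known exactly. Their poses are not given: they have to be found in the camera images.
- case: table-top showcase, fixed: aluminium frame, clear acrylic sides, 240 (x) x 520 (y) x 104 mm high, pane and plates inside. Origin: centre of its underside, on the table. x points from the robot's side to the far side; y along its length, the tracks' direction. A fixed pane closes the +y half of the top, the sliding pane the -y half; slid open, it leaves 216 mm free along x and y -248 to -20 mm
- ledge_near (a point): top of the wooden ledge nearer the robot, middle of its groove's mouth, 52 mm above the table (case x -35, y -125 mm); axes as the case. Ledge 130 mm long along the case's y, 26 mm wide; groove 8 mm wide, 12 mm deep. A plate in it reaches 33 mm above this point (85 mm above the table)
- ledge_far (a point): the same point of the other, equal ledge, 70 mm farther from the robot (case x +35, y -125 mm)
- pane (a joint): sliding top pane (222 x 256 mm clear acrylic, 0.35 kg, its top 100 mm above the table): how far it is slid open along the case's +y, in m; 0 shut, 0.235 at the stop (fully open). It starts shut or up to 40 mm ajar, takes about 2 N to slide and stays where it is left
- pane_grip (a point): point in the aluminium grip bar that stands on the middle of the sliding pane and moves with it: 70 mm long (case x), 10 mm thick (case y), from 100 to 128 mm above the table. The point is on its centre line, 118 mm above the table, 10 mm below its top
- plate_a: clear acrylic dial plate, 110 x 45 x 5 mm, 50 g, on its long edge in a ledge's groove (either ledge). Origin: its centre. x: along its length to the frosted end (clear from -55 to +15 mm, frosted +15 to +55). z: up (edges at -22.5, +22.5). y: out of the labelled face. Notch 10 x 10 mm in the upper corner of the frosted end (x 45 to 55, z 12.5 to 22.5). Stored with the label to the robot's side, notch to the case's +y
- plate_b: clear acrylic dial plate, 110 x 45 x 5 mm, 50 g, on its long edge in a ledge's groove (either ledge). Origin: its centre. x: along its length to the frosted end (clear from -55 to +15 mm, frosted +15 to +55). z: up (edges at -22.5, +22.5). y: out of the labelled face. Notch 10 x 10 mm in the upper corner of the frosted end (x 45 to 55, z 12.5 to 22.5). Stored with the label to the far side, notch to the case's -y
- plate_a_frost: the frosted (matt whitish) 40 mm end of plate_a, rigidly one with it, same origin and axes. A white paper label, 24 x 30 mm, is stuck flat on its +y face only, centred at x = 30 mm. Facing the label with the notch at the top, the frosted end is on your left
- plate_b_frost: the frosted (matt whitish) 40 mm end of plate_b, rigidly one with it, same origin and axes. A white paper label, 24 x 30 mm, is stuck flat on its +y face only, centred at x = 30 mm. Facing the label with the notch at the top, the frosted end is on your left
- meter: bystander: round black panel meter, 68 mm across, 37 mm high, lying face up on the table near the case; origin under its centre
- carton: bystander: small upright valve carton, 45 x 45 x 105 mm, on the table near the case; origin under its centre
- mic: bystander: steel table microphone on a round foot 90 mm across, 120 mm high, on the table near the case; origin under its foot's centre

How it is judged:
By the outcome, as a careful person would: the job done as asked, in the order asked, and still so for the second after the job is handed in, while the arm keeps its last pose, push and grip.
It also fails if it takes over 45 s, if anything falls off the work surface, if the arm or the gripper's body presses on something with over 40 N, if the wrist force passes 120 N, or if a joint passes its speed limit or range.

## Working session

There is one attempt and no reset: what is moved stays moved. The work goes in short steps, Python scripts to look and compute and a tool call to move; the robot and the scene stay as the last step left them, time stands still between calls to the robot, and variables do not carry over. Pictures are saved under pics/ and viewed, and the job is handed in when it is done.

Besides the shell and the picture viewer there is one more tool, called after ">>>" as name(argument=value, ...) on one line, values as JSON. play_rows: Moves the arm, as the interface text tells. Its arguments: {"type":"object","properties":{"targets":{"type":"array","items":{"type":"object","properties":{"gripper":{"type":"number"},"tx":{"type":"number","minimum":-1,"maximum":1},"ty":{"type":"number","minimum":-1,"maximum":1},"tz":{"type":"number","minimum":-1,"maximum":1},"spin":{"type":"number","minimum":-1,"maximum":1}}}}},"required":["targets"]}

```bash
mkdir -p pics; cat > h.py <<'E'
import numpy as np,cv2
from bench import *
def grab(n,tag):
    d=get_image(n); np.savez(f'{n}_{tag}.npz',**{k:np.asarray(v) for k,v in d.items()})
    cv2.imwrite(f'pics/{n}_{tag}.png',d['frame'][:,:,::-1]); return d
def proj(d,P):
    P=np.atleast_2d(P);c=(np.c_[P,np.ones(len(P))]@np.array(d['world_to_cam']).T)[:,:3]
    x=c[:,0]/-c[:,2];y=-c[:,1]/-c[:,2];f=1+float(d['k1'])*(x*x+y*y)
    m=d['mtx'];return np.c_[m[0,0]*x*f+m[0,2],m[1,1]*y*f+m[1,2]]
def ray(d,u,v):
    m=d['mtx'];xd=(u-m[0,2])/m[0,0];yd=(v-m[1,2])/m[1,1];x,y=xd,yd
    for _ in range(20):
        f=1+float(d['k1'])*(x*x+y*y);x,y=xd/f,yd/f
    W=np.linalg.inv(d['world_to_cam']);return W[:3,3],W[:3,:3]@np.array([x,-y,-1])
def atz(d,u,v,z):
    o,r=ray(d,u,v);return o+r*(z-o[2])/r[2]
def dep(d,u,v):
    o,r=ray(d,u,v);return o+r*float(d['depth'][int(v),int(u)])
E
python3 - <<'E'
from h import *
s=read_state();print(s)
print(tcp_to_tips() if callable(tcp_to_tips) else tcp_to_tips)
for n in('scene','top','wrist'):
    d=grab(n,'0');print(n,d['k1'],d['mtx'].tolist(),np.linalg.inv(d['world_to_cam']).round(3).tolist())
E
```

```text
{'clock': 0.0, 'joints': array([-8.50393945e-01,  3.85589414e-01,  6.62677832e-03, -5.16419312e-04,
       -1.19396808e+00, -2.58585549e-01]), 'joint_vel': array([-0.00048676,  0.00130578,  0.0002693 ,  0.00052872, -0.00071214,
        0.00066144]), 'joint_efforts': array([ 6.50306411e-04, -3.92289734e+01,  1.88401204e+01,  4.18607041e+00,
       -4.63710501e-03, -7.36900802e-06]), 'position': array([ 278.25851165, -559.03204676,  244.19948441]), 'ee_rot': array([-2.28769044e-01,  9.73480112e-01,  1.05471355e-03, -2.89963460e-04]), 'contact_force': array([ 0.21990728, -0.29477126, -0.82854655]), 'wrist_torque': array([ 0.0247973 , -0.01985768,  0.01824432]), 'gripper_width': 85.31151205158396}
14.0
scene -0.03337205431506252 [[415.8522231214924, 0.0, 314.98824200700915], [0.0, 415.8522231214924, 204.46544113295042], [0.0, 0.0, 1.0]] [[0.675, -0.454, 0.581, 1257.533], [0.738, 0.396, -0.547, -687.218], [0.018, 0.798, 0.602, 856.181], [0.0, 0.0, 0.0, 1.0]]
top 0.02753062295355986 [[421.1201882411875, 0.0, 319.7801174678731], [0.0, 421.1201882411875, 196.2231688949786], [0.0, 0.0, 1.0]] [[0.028, 0.991, -0.134, 396.815], [-1.0, 0.028, 0.001, 45.396], [0.004, 0.134, 0.991, 1230.791], [0.0, 0.0, 0.0, 1.0]]
wrist -0.042469330881430144 [[290.7263300989271, 0.0, 318.9356652814808], [0.0, 290.7263300989271, 197.94772830555772], [0.0, 0.0, 1.0]] [[-0.445, -0.863, -0.242, 216.729], [0.896, -0.427, -0.122, -590.294], [0.002, -0.271, 0.963, 372.988], [0.0, 0.0, 0.0, 1.0]]
```

View pics/scene_0.png

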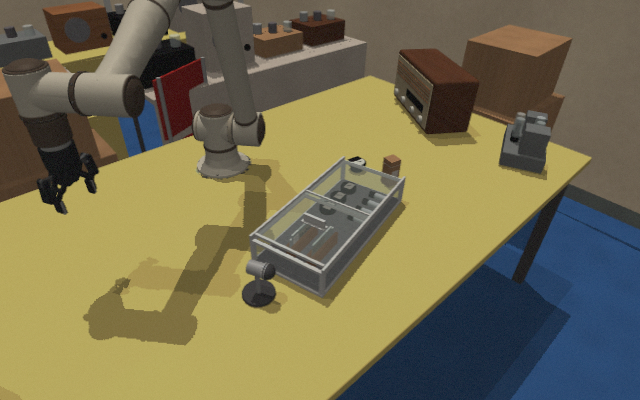

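View pics/top_0.png

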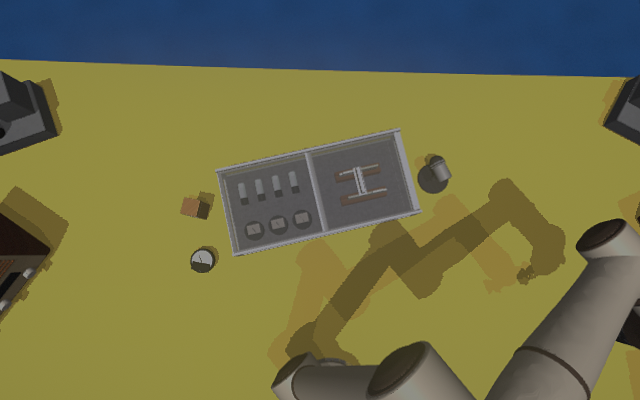

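View pics/wrist_0.png

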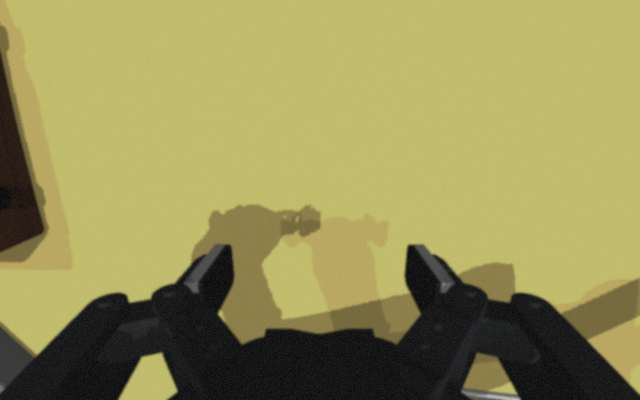

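The top view shows the case spanning about (217,170)-(400,130)-(420,212)-(235,255), with the grip bar near (360,180) and the mic at (433,178). I'll enlarge it for precise corners.

```bash
python3 - <<'E'
from h import *
im=cv2.imread('pics/top_0.png')[115:265,205:455]
cv2.imwrite('pics/top0c.png',cv2.resize(im,None,fx=3.2,fy=3.2,interpolation=cv2.INTER_CUBIC))
im=cv2.imread('pics/scene_0.png')[145:310,235:420]
cv2.imwrite('pics/scene0c.png',cv2.resize(im,None,fx=3.6,fy=3.6,interpolation=cv2.INTER_CUBIC))
E
```

```text
(no output)
```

View pics/top0c.png

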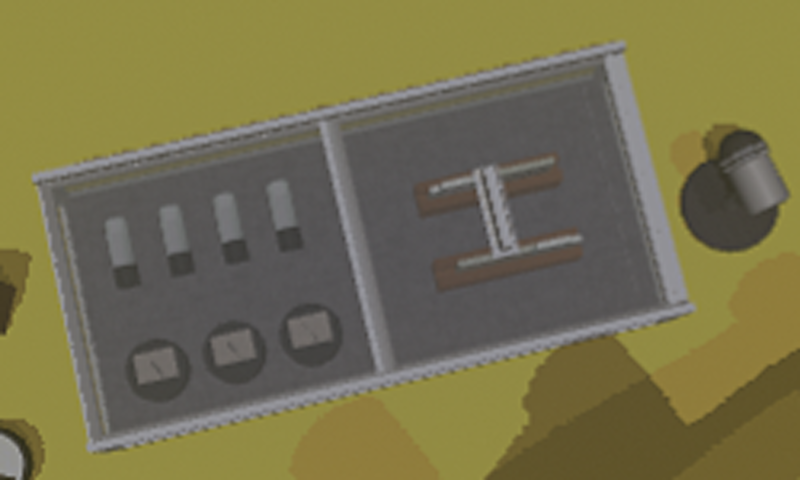

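View pics/scene0c.png

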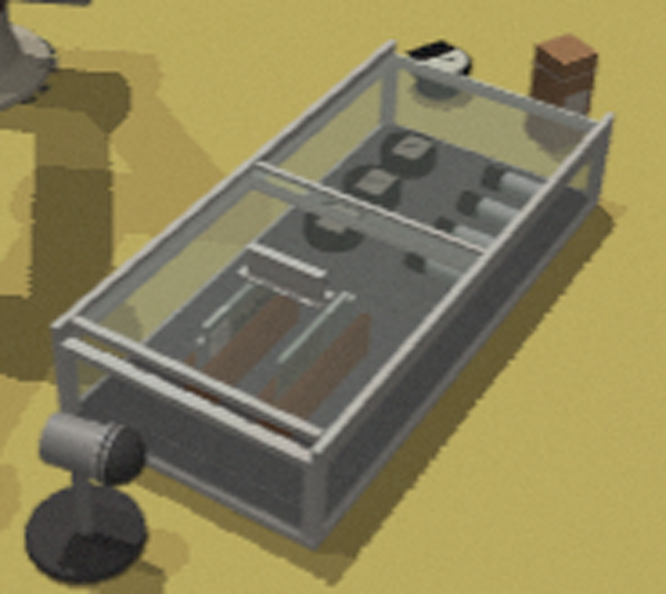

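```bash
cat > fit.py <<'E'
from h import *
from scipy.optimize import least_squares
def load(f):
    z=np.load(f);return {k:z[k] for k in z.files}
T=load('top_0.npz');S=load('scene_0.npz')
tp=np.array([(35,178),(624,45),(690,308),(92,450)])/3.2+[205,115]
sp=np.array([(612,120),(320,452),(55,325),(392,45)])/3.6+[235,145]
L=np.array([(120,260,104),(120,-260,104),(-120,-260,104),(-120,260,104)],float)
def X(p,L):
    c,s=np.cos(p[2]),np.sin(p[2]);return L@np.array([[c,-s,0],[s,c,0],[0,0,1]]).T+[p[0],p[1],0]
f=lambda p:np.r_[(proj(T,X(p,L))-tp).ravel(),(proj(S,X(p,L))-sp).ravel()]
r=least_squares(f,[520,0,0.2]);P=r.x
if __name__=='__main__':
    print(P,f(P).round(1))
    ft=lambda p:(proj(T,X(p,L))-tp).ravel();print('top only',least_squares(ft,P).x)
    def case(w): 
        c,s=np.cos(P[2]),np.sin(P[2]);d=w[:2]-P[:2];return np.array([c*d[0]+s*d[1],-s*d[0]+c*d[1]]).round(1)
    for q in [(485,170),(513,247),(495,207)]:
        print('bar',case(atz(T,q[0]/3.2+205,q[1]/3.2+115,128)))
    for q in [(250,246),(323,275)]:
        print('barS',case(atz(S,q[0]/3.6+235,q[1]/3.6+145,128)))
    for q in [(432,190),(555,160),(460,264),(580,238)]:
        print('plate',case(atz(T,q[0]/3.2+205,q[1]/3.2+115,85)))
    print('mic head', atz(T,755/3.2+205,180/3.2+115,110), 'foot',atz(T,728/3.2+205,205/3.2+115,5))
E
python3 fit.py
```

```text
[5.64924698e+02 4.91234041e+01 2.57215636e-01] [-0.9 -1.3  0.2 -1.7  2.1  0.4 -1.   0.6  1.  -2.2 -0.1  0.2 -1.3 -0.2
 -0.5 -2.2]
top only [5.63727739e+02 4.93059335e+01 2.57167906e-01]
bar [  31.8 -112.2]
bar [ -36.4 -119.3]
bar [  -0.5 -112.9]
barS [ -31.4 -121.1]
barS [  35.  -119.4]
plate [ 32.7 -69.3]
plate [  34.2 -179.3]
plate [-35.4 -77.6]
plate [ -37.  -183.5]
mic head [ 625.66312885 -281.03698759  110.        ] foot [ 622.9556394  -286.56656483    5.        ]
```

```bash
cat > mv.py <<'E'
from h import *
from scipy.spatial.transform import Rotation as R
import json,os
CF='cmd.json'
def cmd():
    if os.path.exists(CF): c=json.load(open(CF));return np.array(c['p']),R.from_quat(c['q'])
    return np.array([278.486,-559.504,245.312]),R.from_quat([-0.2288,0.97347,0,0])
def applied(tx=0,ty=0,tz=0,spin=0):
    p,r=cmd();p=p+r.apply(np.array([tx,ty,tz])*250);r=r*R.from_euler('z',spin*45,degrees=True)
    json.dump({'p':p.tolist(),'q':r.as_quat().tolist()},open(CF,'w'))
    s=read_state();print('cmd',p.round(1),'meas',s['position'].round(1),'F',s['contact_force'].round(1),'w',round(s['gripper_width'],1),'t',round(s['clock'],2),'dq',(r.inv()*R.from_quat(s['ee_rot'])).as_rotvec(True).round(2))
def need(x,y,z,yang=None):
    p,r=cmd();d=r.inv().apply(np.array([x,y,z])-p)/250;s=None
    if yang is not None:
        ty=r.apply([0,1,0]);a=np.degrees(np.arctan2(ty[1],ty[0]));e=(a-yang+90)%180-90;s=round(e/45,3)
    print('need',d.round(3),'spin',s)
E
python3 - <<'E'
from mv import *
from fit import P,X
b=X(P,np.array([[0,-117,0.]]))[0];print(b)
need(b[0],b[1],225,90+np.degrees(P[2]))
E
```

```text
[594.68818507 -64.02753425   0.        ]
need [-2.015  1.211  0.081] spin 0.26
```

>>> play_rows(targets=[{"tx": -1, "ty": 0.6, "tz": 0, "spin": 0.13, "gripper": -1}, {"tx": -1, "ty": 0.6, "tz": 0, "spin": 0.13, "gripper": -1}, {"tx": -1, "ty": 0.6, "tz": 0, "spin": 0.13, "gripper": -1}, {"tx": -1, "ty": 0.6, "tz": 0, "spin": 0.13, "gripper": -1}, {"tx": -1, "ty": 0.6, "tz": 0, "spin": 0.13, "gripper": -1}, {"tx": -1, "ty": 0.6, "tz": 0, "spin": 0.13, "gripper": -1}])

```text
clock: 0.9
position: [436.7, -311.6, 245.2]
ee_rot: [-0.181, 0.983, 0.0, 0.0]
contact_force: [0.1, 0.4, 0.4]
gripper_width: 85.2
```

```bash
python3 - <<'E'
from mv import *
from fit import P,X
applied(-1,.6,0,.13)
b=X(P,np.array([[0,-117,0.]]))[0]
need(b[0],b[1],225,90+np.degrees(P[2]))
E
```

```text
cmd [ 435.5 -313.8  245.3] meas [ 436.7 -311.6  245.2] F [0.1 0.4 0.4] w 85.2 t 0.9 dq [-0.02 -0.01 -0.26]
need [-0.948  0.711  0.081] spin 0.13
```

>>> play_rows(targets=[{"tx": -0.95, "ty": 0.71, "tz": 0.08, "spin": 0.13, "gripper": -1}, {"tx": -0.95, "ty": 0.71, "tz": 0.08, "spin": 0.13, "gripper": -1}, {"tx": -0.95, "ty": 0.71, "tz": 0.08, "spin": 0.13, "gripper": -1}, {"tx": -0.95, "ty": 0.71, "tz": 0.08, "spin": 0.13, "gripper": -1}, {"tx": -0.95, "ty": 0.71, "tz": 0.08, "spin": 0.13, "gripper": -1}, {"tx": -0.95, "ty": 0.71, "tz": 0.08, "spin": 0.13, "gripper": -1}, {"tx": -0.95, "ty": 0.71, "tz": 0.08, "spin": 0.13, "gripper": -1}])

```text
clock: 1.78
position: [594.8, -64.9, 224.8]
ee_rot: [-0.128, 0.992, -0.0, -0.001]
contact_force: [0.0, -0.6, -0.0]
gripper_width: 85.3
```

```bash
python3 - <<'E'
from mv import *
applied(-.95,.71,.08,.13)
d=grab('wrist','1')
E
```

```text
cmd [595.3 -64.1 225.3] meas [594.8 -64.9 224.8] F [ 0.  -0.6 -0. ] w 85.3 t 1.77 dq [-0.01  0.08  0.03]
```

View pics/wrist_1.png

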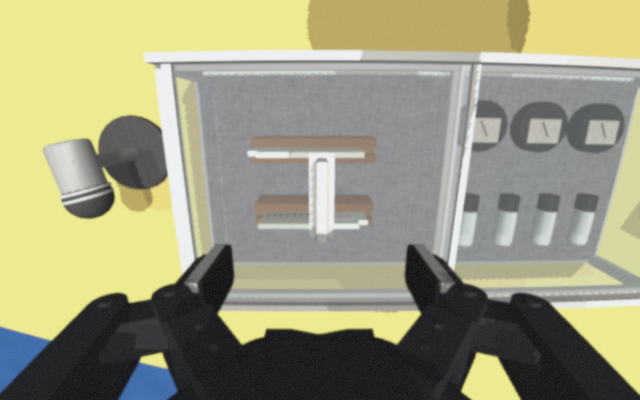

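The wrist view has the near ledge at the top (rows 137-162), the far ledge at rows 195-230 and the bar at about (320,195). The near plate's notch looks to be at left (250,154), which is -y. I'll zoom in.

```bash
python3 - <<'E'
from h import *
im=cv2.imread('pics/wrist_1.png')[120:250,230:390]
cv2.imwrite('pics/w1c.png',cv2.resize(im,None,fx=4.6,fy=4.6,interpolation=cv2.INTER_CUBIC))
E
```

```text
(no output)
```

View pics/w1c.png

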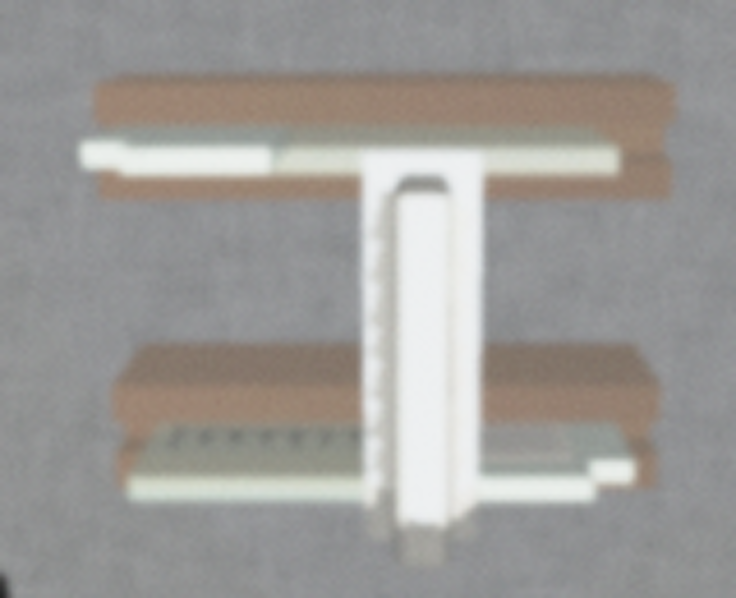

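```bash
python3 - <<'E'
from mv import *
from fit import load,P,X
d=load('wrist_1.npz')
T=d
def case(w):
    c,s=np.cos(P[2]),np.sin(P[2]);q=w[:2]-P[:2];return np.array([c*q[0]+s*q[1],-s*q[0]+c*q[1]]).round(1)
def at(q,z): return atz(d,q[0]/4.6+230,q[1]/4.6+120,z)
for q in [(398,185),(447,185),(398,525),(447,525)]: w=at(q,128);print('bar',w.round(1),case(w))
for q in [(122,160),(272,160),(618,160)]: w=at(q,85);print('plate',w.round(1),case(w))
# case frame corners
for n,q,z in [('nearR -y',(147,55),104),('far -y',(190,308),104)]: w=atz(d,*q,z);print(n,w.round(1),case(w))
E
```

```text
bar [560.5 -76.1 128. ] [ -36.2 -120. ]
bar [558.4 -68.1 128. ] [ -36.2 -111.7]
bar [620.3 -60.6 128. ] [  25.7 -120.2]
bar [618.1 -52.  128. ] [  25.7 -111.3]
plate [ 575.7 -129.8   85. ] [ -35.1 -175.7]
plate [ 568.1 -100.6   85. ] [ -35.  -145.6]
plate [550.5 -33.4  85. ] [-35.  -76.2]
nearR -y [ 515.7 -228.5  104. ] [-118.2 -255.9]
far -y [ 741.2 -162.   104. ] [ 116.7 -249. ]
```

>>> play_rows(targets=[{"tx": 0, "ty": 0.007, "tz": 0.22, "gripper": -0.5}, {"tx": 0, "ty": 0.007, "tz": 0.425, "gripper": -0.5}, {"tx": 0, "ty": 0.007, "tz": 0.425, "gripper": -0.5}, {"tx": 0, "ty": 0.007, "tz": 0.425, "gripper": 1}, {"tx": 0, "ty": 0.007, "tz": 0.425, "gripper": 1}, {"tx": 0, "ty": 0.007, "tz": 0.425, "gripper": 1}, {"tx": 0, "ty": 0.007, "tz": 0.425, "gripper": 1}, {"tx": 0, "ty": 0.007, "tz": 0.425, "gripper": 1}])

```text
invalid input
```

```bash
python3 - <<'E'
from mv import *
from fit import P,X
applied(0,.007,.425)
b=X(P,np.array([[0,100,0.]]))[0]
need(b[0],b[1],119,90+np.degrees(P[2]))
d=grab('wrist','2')
E
```

```text
cmd [594.9 -62.4 119.1] meas [594.7 -65.3 225.1] F [0.1 0.  0.3] w 85.8 t 1.82 dq [-0.    0.04  0.07]
need [0.002 0.862 0.   ] spin 0.0
```

View pics/wrist_2.png

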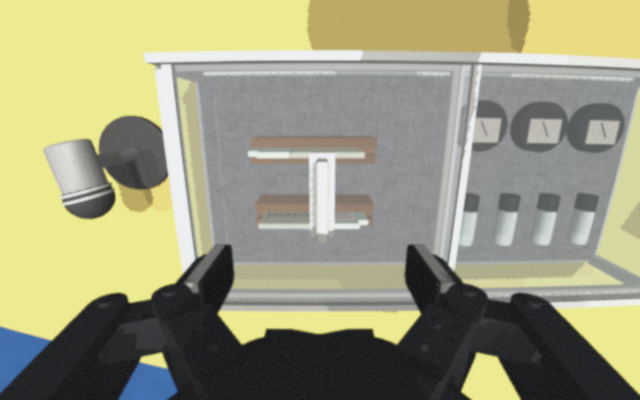

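The call was refused because spin was missing, and the arm did not move. I'll resend it with spin.

>>> play_rows(targets=[{"tx": 0, "ty": 0.007, "tz": 0.22, "spin": 0, "gripper": -0.5}, {"tx": 0, "ty": 0.007, "tz": 0.425, "spin": 0, "gripper": -0.5}, {"tx": 0, "ty": 0.007, "tz": 0.425, "spin": 0, "gripper": -0.5}, {"tx": 0, "ty": 0.007, "tz": 0.425, "spin": 0, "gripper": 1}, {"tx": 0, "ty": 0.007, "tz": 0.425, "spin": 0, "gripper": 1}, {"tx": 0, "ty": 0.007, "tz": 0.425, "spin": 0, "gripper": 1}, {"tx": 0, "ty": 0.007, "tz": 0.425, "spin": 0, "gripper": 1}, {"tx": 0, "ty": 0.007, "tz": 0.425, "spin": 0, "gripper": 1}])

```text
clock: 2.88
position: [595.8, -62.5, 121.2]
ee_rot: [-0.129, 0.992, -0.0, 0.002]
contact_force: [-1.4, -0.6, 6.2]
gripper_width: 8.4
```

```bash
python3 - <<'E'
from mv import *
from fit import P,X
applied(0,0,0)
b=X(P,np.array([[0,100,0.]]))[0]
need(b[0],b[1],119,90+np.degrees(P[2]))
d=grab('wrist','3')
E
```

```text
cmd [594.9 -62.4 119.1] meas [595.8 -62.5 121.2] F [-1.4 -0.6  6.2] w 8.4 t 2.88 dq [ 0.06 -0.17 -0.03]
need [0.002 0.862 0.   ] spin 0.0
```

View pics/wrist_3.png

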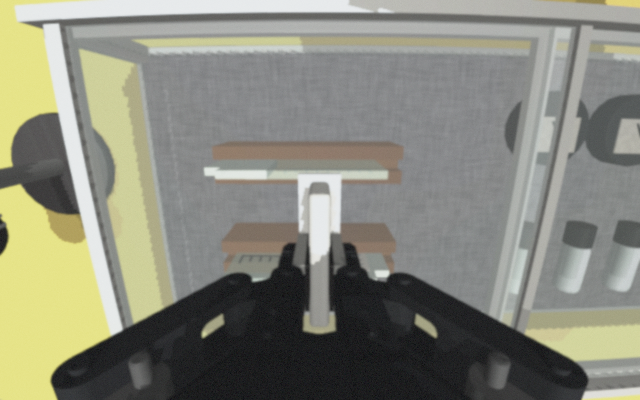

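>>> play_rows(targets=[{"tx": 0, "ty": 0.06, "tz": -0.006, "spin": 0, "gripper": 1}, {"tx": 0, "ty": 0.18, "tz": -0.006, "spin": 0, "gripper": 1}, {"tx": 0, "ty": 0.32, "tz": -0.006, "spin": 0, "gripper": 1}, {"tx": 0, "ty": 0.46, "tz": -0.006, "spin": 0, "gripper": 1}, {"tx": 0, "ty": 0.6, "tz": -0.006, "spin": 0, "gripper": 1}, {"tx": 0, "ty": 0.72, "tz": -0.006, "spin": 0, "gripper": 1}, {"tx": 0, "ty": 0.82, "tz": -0.006, "spin": 0, "gripper": 1}, {"tx": 0, "ty": 0.86, "tz": -0.006, "spin": 0, "gripper": 1}, {"tx": 0, "ty": 0.86, "tz": -0.006, "spin": 0, "gripper": 1}])

```text
clock: 4.05
position: [540.8, 146.9, 121.2]
ee_rot: [-0.129, 0.992, 0.001, 0.001]
contact_force: [2.2, 2.6, 0.6]
gripper_width: 8.8
```

```bash
python3 - <<'E'
from mv import *
applied(0,.86,-.006)
E
```

```text
cmd [540.1 145.5 120.6] meas [540.8 146.9 121.2] F [2.2 2.6 0.6] w 8.8 t 4.05 dq [-0.06 -0.17 -0.09]
```

>>> play_rows(targets=[{"tx": 0, "ty": 0.016, "tz": 0, "spin": 0, "gripper": 1}, {"tx": 0, "ty": 0.032, "tz": 0, "spin": 0, "gripper": 1}, {"tx": 0, "ty": 0.032, "tz": 0, "spin": 0, "gripper": 1}])

```text
clock: 4.42
position: [539.4, 152.3, 121.2]
ee_rot: [-0.128, 0.992, -0.001, 0.001]
contact_force: [7.0, -3.7, 2.4]
gripper_width: 8.6
```

>>> play_rows(targets=[{"tx": 0, "ty": 0.012, "tz": 0, "spin": 0, "gripper": 1}, {"tx": 0, "ty": 0.02, "tz": 0, "spin": 0, "gripper": 1}, {"tx": 0, "ty": 0.02, "tz": 0, "spin": 0, "gripper": 1}])

```text
clock: 4.8
position: [539.3, 152.6, 121.2]
ee_rot: [-0.128, 0.992, -0.004, 0.001]
contact_force: [15.6, -19.4, -0.4]
gripper_width: 8.7
```

```bash
python3 - <<'E'
from mv import *
applied(0,.052,0)
E
```

```text
cmd [536.8 158.1 120.6] meas [539.3 152.6 121.2] F [ 15.6 -19.4  -0.4] w 8.7 t 4.8 dq [ 0.44 -0.03  0.03]
```

>>> play_rows(targets=[{"tx": 0, "ty": -0.022, "tz": 0, "spin": 0, "gripper": 1}, {"tx": 0, "ty": -0.022, "tz": 0, "spin": 0, "gripper": 1}, {"tx": 0, "ty": -0.022, "tz": 0, "spin": 0, "gripper": 0.3}, {"tx": 0, "ty": -0.022, "tz": 0, "spin": 0, "gripper": 0}, {"tx": 0, "ty": -0.022, "tz": 0, "spin": 0, "gripper": 0}, {"tx": 0, "ty": -0.022, "tz": -0.1, "spin": 0, "gripper": 0}, {"tx": 0, "ty": -0.022, "tz": -0.3, "spin": 0, "gripper": 0}, {"tx": 0, "ty": -0.022, "tz": -0.4, "spin": 0, "gripper": 0}, {"tx": 0, "ty": -0.022, "tz": -0.4, "spin": 0, "gripper": 0}])

```text
clock: 5.92
position: [538.7, 153.4, 222.7]
ee_rot: [-0.129, 0.992, 0.001, 0.002]
contact_force: [-0.1, -0.2, -0.9]
gripper_width: 43.0
```

```bash
python3 - <<'E'
from mv import *
from fit import P,X
applied(0,-.022,-.4)
print(read_state()['joints'].round(2))
b=X(P,np.array([[-35,-102,0.]]))[0];print(b)
need(b[0],b[1],220,np.degrees(P[2]))
E
```

```text
cmd [538.2 152.7 220.6] meas [538.7 153.4 222.7] F [-0.1 -0.2 -0.9] w 43.0 t 5.92 dq [-0.08 -0.23 -0.03]
[ 0.57  0.29 -0.19 -0.   -1.08 -1.88]
[557.02378211 -58.42461092   0.        ]
need [ 0.142 -0.836  0.002] spin -2.0
```

>>> play_rows(targets=[{"tx": 0.14, "ty": -0.84, "tz": 0, "spin": -1, "gripper": 0}, {"tx": 0.14, "ty": -0.84, "tz": 0, "spin": -1, "gripper": 0}, {"tx": 0.14, "ty": -0.84, "tz": 0, "spin": -1, "gripper": 0}, {"tx": 0.14, "ty": -0.84, "tz": 0, "spin": -1, "gripper": 0}, {"tx": 0.14, "ty": -0.84, "tz": 0, "spin": -1, "gripper": 0}])

```text
clock: 6.55
position: [556.5, -61.7, 218.4]
ee_rot: [-0.498, 0.867, 0.001, -0.002]
contact_force: [-0.4, 0.7, -0.8]
gripper_width: 42.5
```

>>> play_rows(targets=[{"tx": 0, "ty": 0, "tz": 0, "spin": -1, "gripper": 0}, {"tx": 0, "ty": 0, "tz": 0, "spin": -1, "gripper": 0}, {"tx": 0, "ty": 0, "tz": 0, "spin": -1, "gripper": 0}, {"tx": 0, "ty": 0, "tz": 0, "spin": -1, "gripper": 0}, {"tx": 0, "ty": 0, "tz": 0, "spin": -1, "gripper": 0}])

```text
clock: 7.18
position: [556.9, -59.1, 218.9]
ee_rot: [0.792, -0.611, -0.001, 0.001]
contact_force: [0.1, -0.8, -0.2]
gripper_width: 43.0
```

```bash
python3 - <<'E'
from mv import *
applied(.14,-.84,0,-1);applied(0,0,0,-1)
print(read_state()['joints'].round(2))
grab('wrist','4');grab('scene','4')
im=cv2.imread('pics/scene_4.png')[145:310,235:420]
cv2.imwrite('pics/scene4c.png',cv2.resize(im,None,fx=3.6,fy=3.6,interpolation=cv2.INTER_CUBIC))
E
```

```text
cmd [557.9 -59.3 220.6] meas [556.9 -59.1 218.9] F [ 0.1 -0.8 -0.2] w 43.0 t 7.17 dq [-2.000e-01  3.000e-02 -4.499e+01]
cmd [557.9 -59.3 220.6] meas [556.9 -59.1 218.9] F [ 0.1 -0.8 -0.2] w 43.0 t 7.17 dq [-0.19 -0.05  0.01]
[ 0.18  0.3  -0.19 -0.   -1.09  0.07]
```

View pics/wrist_4.png

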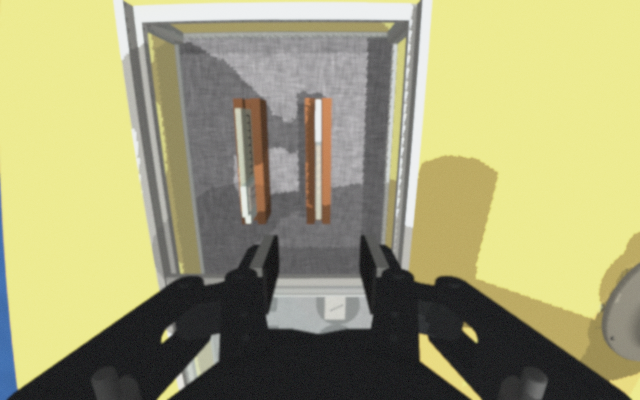

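View pics/scene4c.png

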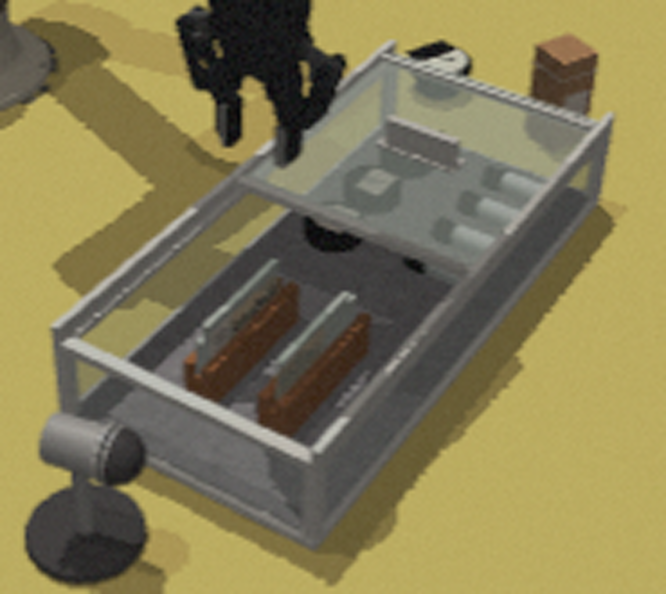

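The pane is open in the scene view. In the wrist view the near plate is the right one, columns 315-322, with the frosted notch end at the top (row 98, which is -y). I'll zoom for the jaw centring.

```bash
python3 - <<'E'
from h import *
im=cv2.imread('pics/wrist_4.png')[85:235,225:345]
cv2.imwrite('pics/w4c.png',cv2.resize(im,None,fx=4,fy=4,interpolation=cv2.INTER_CUBIC))
E
```

```text
(no output)
```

View pics/w4c.png

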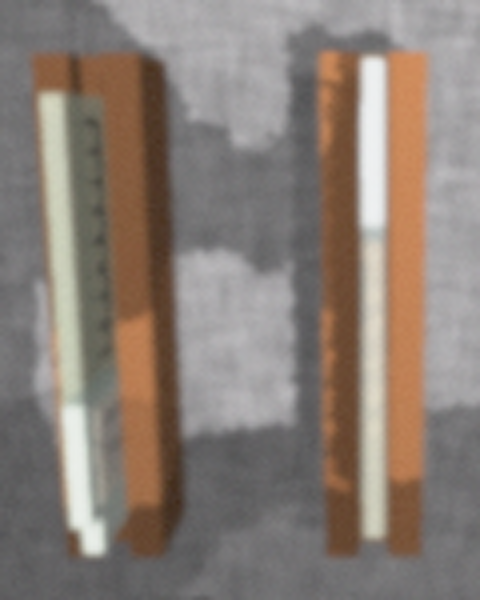

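```bash
python3 - <<'E'
from mv import *
from fit import load,P,X
d=load('wrist_4.npz')
def case(w):
    c,s=np.cos(P[2]),np.sin(P[2]);q=w[:2]-P[:2];return np.array([c*q[0]+s*q[1],-s*q[0]+c*q[1]]).round(1)
def at(q,z): return atz(d,q[0]/4+225,q[1]/4+85,z)
pts={}
for n,q,z in [('notch end',(373,57),85),('frost bnd',(372.5,230),85),('clear end',(373.5,540),85),('ledgeL',(319,55),52),('ledgeR',(428,55),52),('ledgeL2',(327,555),52),('ledgeR2',(423,555),52)]:
    w=at(q,z);pts[n]=w;print(n,w.round(1),case(w))
v=pts['clear end']-pts['frost bnd'];print(np.linalg.norm(v),np.degrees(np.arctan2(-v[0],v[1])))
g=pts['clear end']-v/np.linalg.norm(v)*27;print('grasp',g)
s=read_state();p,r=cmd();print(s['position'].round(1),p.round(1))
need(g[0],g[1],72,np.degrees(np.arctan2(-v[0],v[1])))
E
```

```text
notch end [ 577.8 -139.5   85. ] [ -35.5 -185.7]
frost bnd [ 568.6 -103.8   85. ] [ -35.4 -148.9]
clear end [549.8 -32.9  85. ] [-35.5 -75.5]
ledgeL [ 590.9 -138.3   52. ] [ -22.5 -187.9]
ledgeR [ 565.4 -145.    52. ] [ -48.9 -187.9]
ledgeL2 [557.8 -13.8  52. ] [-23.  -59.1]
ledgeR2 [532.6 -20.4  52. ] [-49. -59.]
73.38461574280493 14.83447014780456
grasp [556.71517203 -58.99683769  85.        ]
[557.2 -59.1 219.5] [557.9 -59.3 220.6]
need [-0.002  0.004  0.594] spin -0.002
```

>>> play_rows(targets=[{"tx": 0, "ty": 0, "tz": 0.22, "spin": 0, "gripper": 0}, {"tx": 0, "ty": 0, "tz": 0.42, "spin": 0, "gripper": 0}, {"tx": 0, "ty": 0, "tz": 0.55, "spin": 0, "gripper": 0}, {"tx": 0, "ty": 0, "tz": 0.59, "spin": 0, "gripper": 0}, {"tx": 0, "ty": 0, "tz": 0.59, "spin": 0, "gripper": 0}, {"tx": 0, "ty": 0, "tz": 0.59, "spin": 0, "gripper": 0}])

```text
clock: 8.02
position: [559.0, -59.1, 74.7]
ee_rot: [0.792, -0.61, 0.001, -0.001]
contact_force: [-0.1, 0.0, 0.5]
gripper_width: 42.9
```

```bash
python3 - <<'E'
from mv import *
applied(0,0,.59,0)
grab('wrist','5');grab('scene','5')
im=cv2.imread('pics/scene_5.png')[145:310,235:420]
cv2.imwrite('pics/scene5c.png',cv2.resize(im,None,fx=3.6,fy=3.6,interpolation=cv2.INTER_CUBIC))
E
```

```text
cmd [557.9 -59.3  73.1] meas [559.  -59.1  74.7] F [-0.1  0.   0.5] w 42.9 t 8.03 dq [ 0.18  0.03 -0.01]
```

View pics/wrist_5.png

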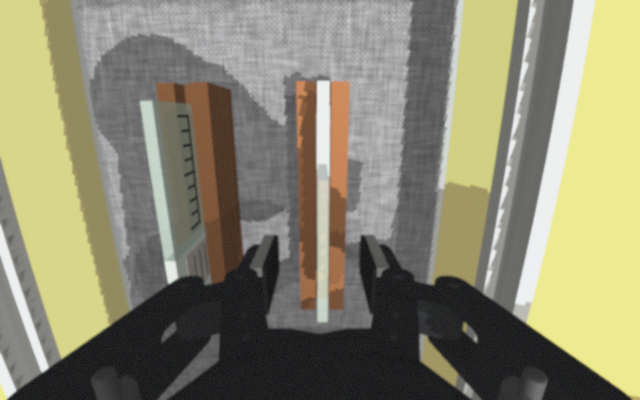

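View pics/scene5c.png

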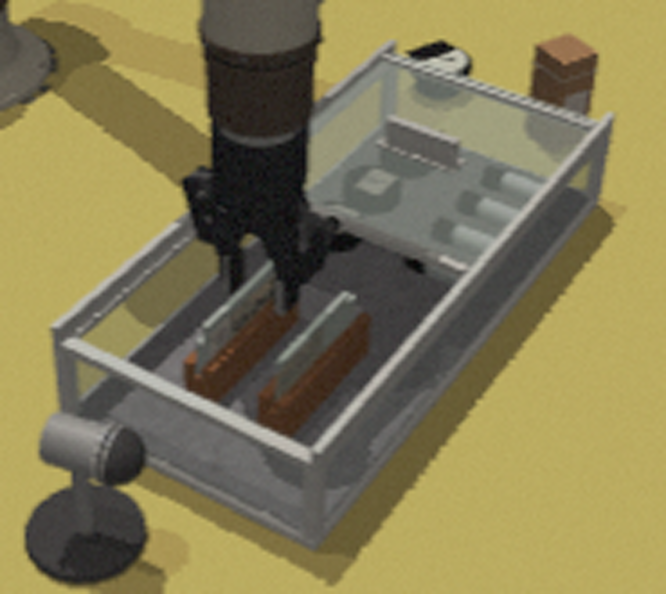

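>>> play_rows(targets=[{"tx": 0, "ty": 0.006, "tz": 0.004, "spin": 0, "gripper": 0}, {"tx": 0, "ty": 0.006, "tz": 0.004, "spin": 0, "gripper": 1}, {"tx": 0, "ty": 0.006, "tz": 0.004, "spin": 0, "gripper": 1}, {"tx": 0, "ty": 0.006, "tz": 0.004, "spin": 0, "gripper": 1}, {"tx": 0, "ty": 0.006, "tz": 0.004, "spin": 0, "gripper": 1}, {"tx": 0, "ty": 0.006, "tz": 0.004, "spin": 0, "gripper": 1}])

```text
clock: 8.88
position: [556.5, -59.6, 72.3]
ee_rot: [0.792, -0.61, 0.0, -0.0]
contact_force: [-0.6, 0.0, 2.6]
gripper_width: 4.1
```

```bash
python3 - <<'E'
from mv import *
applied(0,.006,.004,0)
E
```

```text
cmd [556.4 -59.6  72.1] meas [556.5 -59.6  72.3] F [-0.6  0.   2.6] w 4.1 t 8.88 dq [ 0.02  0.01 -0.01]
```

>>> play_rows(targets=[{"tx": 0, "ty": 0, "tz": -0.03, "spin": 0, "gripper": 1}, {"tx": 0, "ty": 0, "tz": -0.1, "spin": 0, "gripper": 1}, {"tx": 0, "ty": 0, "tz": -0.25, "spin": 0, "gripper": 1}, {"tx": 0, "ty": 0, "tz": -0.45, "spin": 0, "gripper": 1}, {"tx": 0, "ty": 0, "tz": -0.65, "spin": 0, "gripper": 1}, {"tx": 0, "ty": 0, "tz": -0.85, "spin": 0, "gripper": 1}, {"tx": 0, "ty": 0, "tz": -1, "spin": 0, "gripper": 1}, {"tx": 0, "ty": 0, "tz": -1, "spin": 0, "gripper": 1}, {"tx": 0, "ty": 0, "tz": -1, "spin": 0, "gripper": 1}])

```text
clock: 10.0
position: [555.6, -59.5, 321.2]
ee_rot: [0.792, -0.611, -0.001, 0.0]
contact_force: [0.4, -0.3, -1.3]
gripper_width: 3.6
```

```bash
python3 - <<'E'
from mv import *
applied(0,0,-1,0)
print(read_state()['joints'].round(3))
grab('wrist','6');grab('scene','6')
E
```

```text
cmd [556.4 -59.6 322.1] meas [555.6 -59.5 321.2] F [ 0.4 -0.3 -1.3] w 3.6 t 10.0 dq [-0.09 -0.06  0.01]
[ 1.830e-01  2.280e-01 -2.500e-02 -1.000e-03 -1.319e+00  7.500e-02]
```

View pics/wrist_6.png

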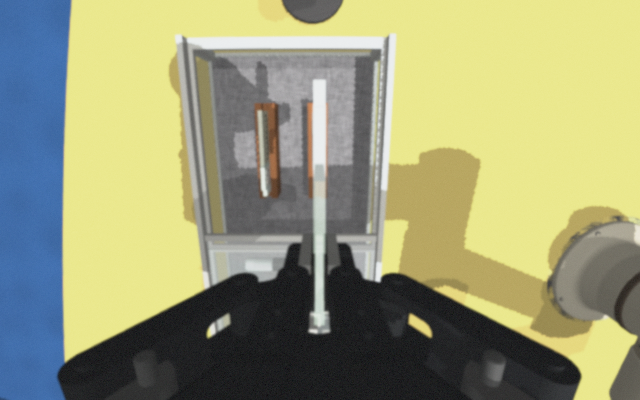

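View pics/scene_6.png

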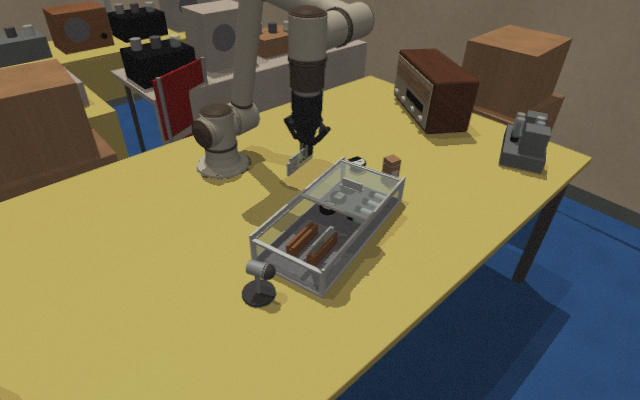

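```bash
python3 - <<'E'
from mv import *
need(420,-310,322,194.8-38+180); need(300,-550,322,194.8-38+180)
E
```

```text
need [0.829 0.783 0.   ] spin 0.843
need [1.636 1.491 0.   ] spin 0.843
```

>>> play_rows(targets=[{"tx": 0.83, "ty": 0.78, "tz": 0, "spin": 0.84, "gripper": 1}, {"tx": 0.83, "ty": 0.78, "tz": 0, "spin": 0.84, "gripper": 1}, {"tx": 0.83, "ty": 0.78, "tz": 0, "spin": 0.84, "gripper": 1}, {"tx": 0.83, "ty": 0.78, "tz": 0, "spin": 0.84, "gripper": 1}, {"tx": 0.83, "ty": 0.78, "tz": 0, "spin": 0.84, "gripper": 1}, {"tx": 0.83, "ty": 0.78, "tz": 0, "spin": 0.84, "gripper": 1}])

```text
clock: 10.85
position: [419.0, -311.4, 320.7]
ee_rot: [-0.55, 0.835, 0.001, -0.001]
contact_force: [0.2, -0.5, -0.7]
gripper_width: 3.9
```

```bash
python3 - <<'E'
from mv import *
applied(.83,.78,0,.84)
print(read_state()['joints'].round(3))
need(300,-550,322,119)
E
```

```text
cmd [ 420.7 -310.   322.1] meas [ 419.  -311.4  320.7] F [ 0.2 -0.5 -0.7] w 3.9 t 10.85 dq [-0.17  0.01  0.22]
[-0.328  0.163 -0.11  -0.    -1.301 -0.078]
need [1.073 0.068 0.   ] spin 0.843
```

>>> play_rows(targets=[{"tx": 1, "ty": 0.07, "tz": 0, "spin": 0.84, "gripper": 1}, {"tx": 1, "ty": 0.07, "tz": 0, "spin": 0.84, "gripper": 1}, {"tx": 1, "ty": 0.07, "tz": 0, "spin": 0.84, "gripper": 1}, {"tx": 1, "ty": 0.07, "tz": 0, "spin": 0.84, "gripper": 1}, {"tx": 1, "ty": 0.07, "tz": 0, "spin": 0.84, "gripper": 1}, {"tx": 1, "ty": 0.07, "tz": 0, "spin": 0.84, "gripper": 1}])

```text
clock: 11.6
position: [307.1, -532.6, 320.8]
ee_rot: [-0.252, 0.968, 0.001, -0.0]
contact_force: [0.3, -0.8, -0.6]
gripper_width: 3.7
```

```bash
python3 - <<'E'
from mv import *
applied(1,.07,0,.84)
print(read_state()['joints'].round(3))
p,r=cmd();u=np.array([300,-550])/626.5
need(*(p[:2]+u*250),322)
E
```

```text
cmd [ 306.7 -533.1  322.1] meas [ 307.1 -532.6  320.8] F [ 0.3 -0.8 -0.6] w 3.7 t 11.6 dq [-0.13  0.01 -0.03]
[-0.785  0.329  0.112 -0.    -1.356 -0.276]
need [ 0.009 -1.     0.   ] spin None
```

>>> play_rows(targets=[{"tx": 0, "ty": -1, "tz": 0, "spin": 0, "gripper": 1}, {"tx": 0, "ty": -1, "tz": 0, "spin": 0, "gripper": 1}, {"tx": 0, "ty": -1, "tz": 0, "spin": 0, "gripper": 1}, {"tx": 0, "ty": -1, "tz": 0, "spin": 0, "gripper": 1}, {"tx": 0, "ty": -1, "tz": 0, "spin": 0, "gripper": 1}])

```text
clock: 12.22
position: [432.6, -751.5, 315.5]
ee_rot: [-0.253, 0.967, 0.003, -0.001]
contact_force: [0.3, -0.3, -1.3]
gripper_width: 3.5
```

```bash
python3 - <<'E'
from mv import *
applied(0,-1,0,0)
print(read_state()['joints'].round(3))
E
```

```text
cmd [ 428.5 -751.5  322.1] meas [ 432.6 -751.5  315.5] F [ 0.3 -0.3 -1.3] w 3.5 t 12.22 dq [-0.37 -0.   -0.19]
[-8.640e-01  8.960e-01  1.101e+00 -1.000e-03 -1.782e+00 -1.950e-01]
```

>>> play_rows(targets=[{"tx": 0, "ty": -0.25, "tz": 0, "spin": 0, "gripper": 1}, {"tx": 0, "ty": -0.5, "tz": 0, "spin": 0, "gripper": 1}, {"tx": 0, "ty": -0.5, "tz": 0, "spin": 0, "gripper": 1}])

```text
clock: 12.6
position: [456.1, -797.6, 287.1]
ee_rot: [-0.253, 0.967, -0.019, 0.004]
contact_force: [-0.4, -0.2, 0.1]
gripper_width: 3.9
```

```bash
python3 - <<'E'
from mv import *
applied(0,-.5,0,0)
print(read_state()['joints'].round(3))
E
```

```text
cmd [ 489.4 -860.6  322.1] meas [ 456.1 -797.6  287.1] F [-0.4 -0.2  0.1] w 3.9 t 12.6 dq [ 2.19  0.15 -0.14]
[-0.873  1.07   1.401  0.01  -1.865 -0.183]
```

>>> play_rows(targets=[{"tx": 0, "ty": -0.25, "tz": 0, "spin": 0, "gripper": 1}, {"tx": 0, "ty": -0.5, "tz": 0, "spin": 0, "gripper": 1}, {"tx": 0, "ty": -0.75, "tz": 0, "spin": 0, "gripper": 1}, {"tx": 0, "ty": -1, "tz": 0, "spin": 0, "gripper": 1}, {"tx": 0, "ty": -1, "tz": 0, "spin": 0, "gripper": 1}])

```text
clock: 13.22
position: [470.8, -830.7, 238.2]
ee_rot: [-0.251, 0.967, -0.044, 0.009]
contact_force: [-0.8, 0.4, 0.1]
gripper_width: 4.0
```

```bash
python3 - <<'E'
from mv import *
applied(0,-1,0,0)
print(read_state()['joints'].round(3))
E
```

```text
cmd [  611.2 -1079.    322.1] meas [ 470.8 -830.7  238.2] F [-0.8  0.4  0.1] w 4.0 t 13.22 dq [ 5.17  0.26 -0.  ]
[-0.881  1.129  1.406  0.021 -1.76  -0.176]
```

>>> play_rows(targets=[{"tx": 0, "ty": 1, "tz": 0, "spin": 0, "gripper": 1}, {"tx": 0, "ty": 1, "tz": 0, "spin": 0, "gripper": 1}, {"tx": 0, "ty": 1, "tz": 0, "spin": 0, "gripper": 1}, {"tx": 0, "ty": 1, "tz": 0, "spin": 0, "gripper": 1}, {"tx": 0, "ty": 1, "tz": 0, "spin": 0, "gripper": 1}])

```text
clock: 13.85
position: [353.4, -620.5, 217.7]
ee_rot: [-0.251, 0.967, -0.045, 0.009]
contact_force: [0.4, -0.3, 0.0]
gripper_width: 3.9
```

```bash
python3 - <<'E'
from mv import *
applied(0,1,0,0)
print(read_state()['joints'].round(3),read_state()['ee_rot'].round(4))
E
```

```text
cmd [ 489.4 -860.6  322.1] meas [ 353.4 -620.5  217.7] F [ 0.4 -0.3  0. ] w 3.9 t 13.85 dq [ 5.3   0.26 -0.01]
[-0.817  0.511  0.127  0.03  -1.099 -0.258] [-0.2515  0.9668 -0.0453  0.0095]
```

The controller keeps whatever orientation it actually reached (a 5.3° tilt remains), and the tilt is in the right direction. Repeated outward pushes at the edge of reach should therefore tip the tool and plate step by step, without ever letting go. I'll raise it and push again.

>>> play_rows(targets=[{"tx": 0, "ty": -0.2, "tz": -0.4, "spin": 0, "gripper": 1}, {"tx": 0, "ty": -0.5, "tz": -0.7, "spin": 0, "gripper": 1}, {"tx": 0, "ty": -1, "tz": -0.7, "spin": 0, "gripper": 1}, {"tx": 0, "ty": -1, "tz": -0.7, "spin": 0, "gripper": 1}, {"tx": 0, "ty": -1, "tz": -0.7, "spin": 0, "gripper": 1}, {"tx": 0, "ty": -1, "tz": -0.7, "spin": 0, "gripper": 1}])

```text
clock: 14.6
position: [443.5, -780.8, 378.4]
ee_rot: [-0.251, 0.966, -0.061, 0.011]
contact_force: [-1.6, 7.7, 2.4]
gripper_width: 4.1
```

```bash
cat >> mv.py <<'E'
def tilt():
    s=read_state();r=R.from_quat(s['ee_rot']);z=r.apply([0,0,1]);n=-r.apply([0,1,0])
    print('t',round(s['clock'],2),'q',s['joints'].round(3),'pos',s['position'].round(0),'tilt',np.degrees(np.arccos(-z[2])).round(1),'label normal',n.round(3),'F',s['contact_force'].round(1))
E
python3 -c "
from mv import *
tilt()"
```

```text
t 14.6 q [-0.865  0.975  1.408  0.034 -1.884 -0.185] pos [ 443. -781.  378.] tilt 7.1 label normal [ 0.484 -0.867  0.124] F [-1.6  7.7  2.4]
```

>>> play_rows(targets=[{"tx": 0, "ty": -1, "tz": 0, "spin": 0, "gripper": 1}, {"tx": 0, "ty": -1, "tz": 0, "spin": 0, "gripper": 1}, {"tx": 0, "ty": -1, "tz": 0, "spin": 0, "gripper": 1}, {"tx": 0, "ty": -1, "tz": 0, "spin": 0, "gripper": 1}, {"tx": 0, "ty": -1, "tz": 0, "spin": 0, "gripper": 1}, {"tx": 0, "ty": -1, "tz": 0, "spin": 0, "gripper": 1}, {"tx": 0, "ty": -1, "tz": 0, "spin": 0, "gripper": 1}, {"tx": 0, "ty": -1, "tz": 0, "spin": 0, "gripper": 1}])

```text
clock: 15.6
position: [465.2, -821.6, 322.5]
ee_rot: [-0.251, 0.964, -0.087, 0.018]
contact_force: [-0.2, -0.8, 0.3]
gripper_width: 3.9
```

```bash
python3 -c "
from mv import *
tilt()"
```

```text
t 15.6 q [-0.873  1.043  1.407  0.043 -1.762 -0.177] pos [ 465. -822.  322.] tilt 10.2 label normal [ 0.48  -0.859  0.177] F [-0.2 -0.8  0.3]
```

>>> play_rows(targets=[{"tx": 0, "ty": -1, "tz": 0, "spin": 0, "gripper": 1}, {"tx": 0, "ty": -1, "tz": 0, "spin": 0, "gripper": 1}])

```text
clock: 15.85
position: [476.6, -842.7, 301.2]
ee_rot: [-0.25, 0.962, -0.109, 0.022]
contact_force: [0.3, 0.7, -0.8]
gripper_width: 4.1
```

```bash
python3 -c "
from mv import *
tilt()"
```

```text
t 15.85 q [-0.875  1.071  1.407  0.052 -1.689 -0.175] pos [ 477. -843.  301.] tilt 12.8 label normal [ 0.476 -0.851  0.221] F [ 0.3  0.7 -0.8]
```

>>> play_rows(targets=[{"tx": 0, "ty": -1, "tz": -1, "spin": 0, "gripper": 1}, {"tx": 0, "ty": -1, "tz": -1, "spin": 0, "gripper": 1}])

```text
clock: 16.1
position: [468.1, -827.6, 363.8]
ee_rot: [-0.249, 0.959, -0.131, 0.026]
contact_force: [1.1, 0.1, 1.2]
gripper_width: 3.9
```

```bash
python3 -c "
from mv import *
tilt()"
```

```text
t 16.1 q [-0.868  1.006  1.408  0.066 -1.713 -0.177] pos [ 468. -828.  364.] tilt 15.3 label normal [ 0.471 -0.842  0.264] F [1.1 0.1 1.2]
```

>>> play_rows(targets=[{"tx": 0, "ty": -1, "tz": -0.4, "spin": 0, "gripper": 1}])

```text
clock: 16.23
position: [470.9, -832.1, 379.9]
ee_rot: [-0.248, 0.956, -0.152, 0.032]
contact_force: [-0.4, -0.5, -0.1]
gripper_width: 4.0
```

>>> play_rows(targets=[{"tx": 0, "ty": -1, "tz": -0.4, "spin": 0, "gripper": 1}])

```text
clock: 16.35
position: [474.3, -836.7, 390.3]
ee_rot: [-0.248, 0.953, -0.169, 0.035]
contact_force: [0.1, -1.2, 0.1]
gripper_width: 3.8
```

```bash
python3 -c "
from mv import *
tilt()"
```

```text
t 16.35 q [-0.864  0.986  1.408  0.083 -1.654 -0.177] pos [ 474. -837.  390.] tilt 19.9 label normal [ 0.461 -0.82   0.34 ] F [ 0.1 -1.2  0.1]
```

>>> play_rows(targets=[{"tx": 0, "ty": -1, "tz": -0.4, "spin": 0, "gripper": 1}, {"tx": 0, "ty": -1, "tz": -0.4, "spin": 0, "gripper": 1}])

```text
clock: 16.6
position: [475.0, -837.3, 412.7]
ee_rot: [-0.247, 0.949, -0.19, 0.039]
contact_force: [0.2, 0.8, -0.1]
gripper_width: 4.0
```

```bash
python3 -c "
from mv import *
tilt()"
```

```text
t 16.6 q [-0.86   0.967  1.408  0.096 -1.632 -0.178] pos [ 475. -837.  413.] tilt 22.4 label normal [ 0.454 -0.806  0.38 ] F [ 0.2  0.8 -0.1]
```

One-row calls give about 2.3° each, so I'll continue with those. I'll drop the tz component to hold the height.

>>> play_rows(targets=[{"tx": 0, "ty": -1, "tz": 0, "spin": 0, "gripper": 1}])

```text
clock: 16.73
position: [481.7, -849.7, 412.3]
ee_rot: [-0.246, 0.945, -0.21, 0.043]
contact_force: [-0.3, 0.5, -0.4]
gripper_width: 3.7
```

>>> play_rows(targets=[{"tx": 0, "ty": -1, "tz": 0, "spin": 0, "gripper": 1}])

```text
clock: 16.85
position: [488.5, -861.6, 409.9]
ee_rot: [-0.245, 0.941, -0.228, 0.047]
contact_force: [-0.1, 0.5, -0.3]
gripper_width: 4.0
```

>>> play_rows(targets=[{"tx": 0, "ty": -1, "tz": 0, "spin": 0, "gripper": 1}])

```text
clock: 16.98
position: [494.3, -871.9, 412.0]
ee_rot: [-0.244, 0.937, -0.246, 0.051]
contact_force: [-0.1, -0.1, -0.7]
gripper_width: 3.9
```

>>> play_rows(targets=[{"tx": 0, "ty": -1, "tz": 0, "spin": 0, "gripper": 1}])

```text
clock: 17.1
position: [499.5, -881.0, 416.9]
ee_rot: [-0.242, 0.932, -0.265, 0.055]
contact_force: [0.0, -0.3, -0.6]
gripper_width: 4.0
```

```bash
python3 -c "
from mv import *
tilt()"
```

```text
t 17.1 q [-0.861  0.992  1.408  0.132 -1.453 -0.181] pos [ 499. -881.  417.] tilt 31.4 label normal [ 0.423 -0.742  0.521] F [ 0.  -0.3 -0.6]
```

>>> play_rows(targets=[{"tx": 0, "ty": -1, "tz": 0, "spin": 0, "gripper": 1}])

```text
clock: 17.23
position: [504.1, -888.9, 424.0]
ee_rot: [-0.241, 0.926, -0.284, 0.058]
contact_force: [0.4, -0.6, -0.5]
gripper_width: 4.1
```

>>> play_rows(targets=[{"tx": 0, "ty": -1, "tz": 0, "spin": 0, "gripper": 1}])

```text
clock: 17.35
position: [508.1, -895.8, 433.3]
ee_rot: [-0.239, 0.92, -0.303, 0.062]
contact_force: [-0.8, -0.7, -0.2]
gripper_width: 3.5
```

>>> play_rows(targets=[{"tx": 0, "ty": -1, "tz": 0, "spin": 0, "gripper": 1}])

```text
clock: 17.48
position: [511.6, -901.4, 444.7]
ee_rot: [-0.238, 0.914, -0.322, 0.066]
contact_force: [-0.3, 0.1, -1.0]
gripper_width: 3.6
```

>>> play_rows(targets=[{"tx": 0, "ty": -1, "tz": 0, "spin": 0, "gripper": 1}])

```text
clock: 17.6
position: [514.5, -906.0, 457.8]
ee_rot: [-0.236, 0.908, -0.34, 0.07]
contact_force: [-0.9, 0.1, 0.2]
gripper_width: 3.7
```

>>> play_rows(targets=[{"tx": 0, "ty": -1, "tz": 0, "spin": 0, "gripper": 1}])

```text
clock: 17.73
position: [516.9, -909.3, 472.4]
ee_rot: [-0.234, 0.901, -0.358, 0.074]
contact_force: [1.1, -0.8, -0.8]
gripper_width: 3.7
```

>>> play_rows(targets=[{"tx": 0, "ty": -1, "tz": 0, "spin": 0, "gripper": 1}])

```text
clock: 17.85
position: [518.7, -911.7, 488.3]
ee_rot: [-0.232, 0.894, -0.376, 0.077]
contact_force: [-0.7, 0.2, -0.3]
gripper_width: 3.9
```

```bash
python3 -c "
from mv import *
tilt()"
```

```text
t 17.85 q [-0.853  0.967  1.407  0.194 -1.246 -0.197] pos [ 519. -912.  488.] tilt 45.1 label normal [ 0.357 -0.609  0.708] F [-0.7  0.2 -0.3]
```

>>> play_rows(targets=[{"tx": 0, "ty": -1, "tz": 0, "spin": 0, "gripper": 1}])

```text
clock: 17.98
position: [520.1, -912.9, 505.6]
ee_rot: [-0.231, 0.886, -0.393, 0.081]
contact_force: [0.0, -0.0, -0.1]
gripper_width: 3.7
```

>>> play_rows(targets=[{"tx": 0, "ty": -1, "tz": 0, "spin": 0, "gripper": 1}])

```text
clock: 18.1
position: [520.9, -913.1, 524.1]
ee_rot: [-0.229, 0.879, -0.41, 0.084]
contact_force: [-1.1, -0.5, -1.5]
gripper_width: 3.9
```

>>> play_rows(targets=[{"tx": 0, "ty": -1, "tz": 0, "spin": 0, "gripper": 1}])

```text
clock: 18.23
position: [521.2, -912.1, 543.6]
ee_rot: [-0.227, 0.871, -0.427, 0.087]
contact_force: [0.6, 0.3, -1.0]
gripper_width: 4.0
```

>>> play_rows(targets=[{"tx": 0, "ty": -1, "tz": 0, "spin": 0, "gripper": 1}])

```text
clock: 18.35
position: [521.0, -910.1, 564.3]
ee_rot: [-0.224, 0.863, -0.443, 0.091]
contact_force: [-0.1, -0.3, 0.0]
gripper_width: 3.8
```

>>> play_rows(targets=[{"tx": 0, "ty": -1, "tz": 0, "spin": 0, "gripper": 1}])

```text
clock: 18.48
position: [520.2, -907.0, 585.8]
ee_rot: [-0.222, 0.855, -0.459, 0.094]
contact_force: [0.5, 1.2, -0.3]
gripper_width: 4.1
```

>>> play_rows(targets=[{"tx": 0, "ty": -1, "tz": 0, "spin": 0, "gripper": 1}])

```text
clock: 18.6
position: [518.9, -902.8, 608.1]
ee_rot: [-0.22, 0.847, -0.474, 0.097]
contact_force: [0.7, 0.5, -0.9]
gripper_width: 4.1
```

>>> play_rows(targets=[{"tx": 0, "ty": -1, "tz": 0, "spin": 0, "gripper": 1}])

```text
clock: 18.73
position: [517.1, -897.6, 631.1]
ee_rot: [-0.218, 0.838, -0.49, 0.1]
contact_force: [-0.1, -0.1, -0.5]
gripper_width: 4.1
```

>>> play_rows(targets=[{"tx": 0, "ty": -1, "tz": 0, "spin": 0, "gripper": 1}])

```text
clock: 18.85
position: [514.8, -891.3, 654.6]
ee_rot: [-0.216, 0.83, -0.505, 0.103]
contact_force: [-0.1, -0.1, -0.4]
gripper_width: 4.1
```

```bash
python3 -c "
from mv import *
tilt()"
```

```text
t 18.85 q [-0.828  0.859  1.407  0.288 -1.072 -0.226] pos [ 515. -891.  655.] tilt 62.0 label normal [ 0.254 -0.398  0.882] F [-0.1 -0.1 -0.4]
```

>>> play_rows(targets=[{"tx": 0, "ty": -1, "tz": 0.3, "spin": 0, "gripper": 1}])

```text
clock: 18.98
position: [516.0, -893.4, 668.8]
ee_rot: [-0.213, 0.819, -0.522, 0.107]
contact_force: [-1.2, 0.1, 0.2]
gripper_width: 4.0
```

>>> play_rows(targets=[{"tx": 0, "ty": -1, "tz": 0.3, "spin": 0, "gripper": 1}])

```text
clock: 19.1
position: [518.4, -896.4, 677.2]
ee_rot: [-0.211, 0.811, -0.535, 0.11]
contact_force: [0.5, -0.0, -1.6]
gripper_width: 4.0
```

>>> play_rows(targets=[{"tx": 0, "ty": -1, "tz": 0.3, "spin": 0, "gripper": 1}])

```text
clock: 19.23
position: [519.1, -897.0, 690.3]
ee_rot: [-0.208, 0.801, -0.549, 0.112]
contact_force: [-0.0, 0.7, -0.8]
gripper_width: 4.0
```

>>> play_rows(targets=[{"tx": 0, "ty": -1, "tz": 0.3, "spin": 0, "gripper": 1}])

```text
clock: 19.35
position: [518.7, -895.6, 706.5]
ee_rot: [-0.206, 0.791, -0.564, 0.115]
contact_force: [-0.4, 0.6, -1.1]
gripper_width: 4.0
```

>>> play_rows(targets=[{"tx": 0, "ty": -1, "tz": 0.3, "spin": 0, "gripper": 1}])

```text
clock: 19.48
position: [517.7, -892.7, 723.9]
ee_rot: [-0.203, 0.781, -0.578, 0.118]
contact_force: [-0.3, -0.9, -0.8]
gripper_width: 3.8
```

>>> play_rows(targets=[{"tx": 0, "ty": -1, "tz": 0.3, "spin": 0, "gripper": 1}])

```text
clock: 19.6
position: [516.2, -888.7, 741.9]
ee_rot: [-0.2, 0.771, -0.592, 0.121]
contact_force: [-0.3, -1.0, -2.0]
gripper_width: 3.9
```

```bash
python3 -c "
from mv import *
tilt()"
```

```text
t 19.6 q [-0.82   0.832  1.407  0.368 -0.893 -0.266] pos [ 516. -889.  742.] tilt 74.4 label normal [ 0.165 -0.218  0.962] F [-0.3 -1.  -2. ]
```

>>> play_rows(targets=[{"tx": 0, "ty": 0.2, "tz": -0.15, "spin": 0, "gripper": 1}, {"tx": 0, "ty": 0.4, "tz": -0.3, "spin": 0, "gripper": 1}, {"tx": 0, "ty": 0.6, "tz": -0.45, "spin": 0, "gripper": 1}, {"tx": 0, "ty": 0.75, "tz": -0.5, "spin": 0, "gripper": 1}, {"tx": 0, "ty": 0.8, "tz": -0.5, "spin": 0, "gripper": 1}, {"tx": 0, "ty": 0.8, "tz": -0.5, "spin": 0, "gripper": 1}, {"tx": 0, "ty": 0.8, "tz": -0.5, "spin": 0, "gripper": 1}])

```text
clock: 20.48
position: [449.9, -735.1, 616.6]
ee_rot: [-0.191, 0.79, -0.574, 0.098]
contact_force: [0.8, -0.7, 1.2]
gripper_width: 3.5
```

```bash
python3 -c "
from mv import *
tilt()
grab('wrist','7');grab('scene','7');grab('top','7')"
```

```text
t 20.48 q [-0.998  0.262 -0.094  1.722 -0.159 -1.711] pos [ 450. -735.  617.] tilt 71.3 label normal [ 0.188 -0.268  0.945] F [ 0.8 -0.7  1.2]
```

View pics/wrist_7.png

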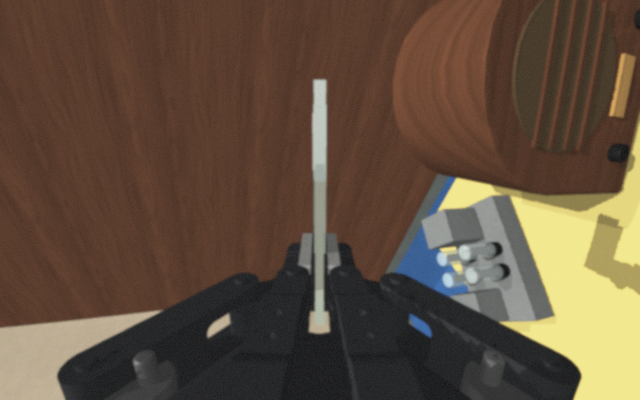

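View pics/scene_7.png

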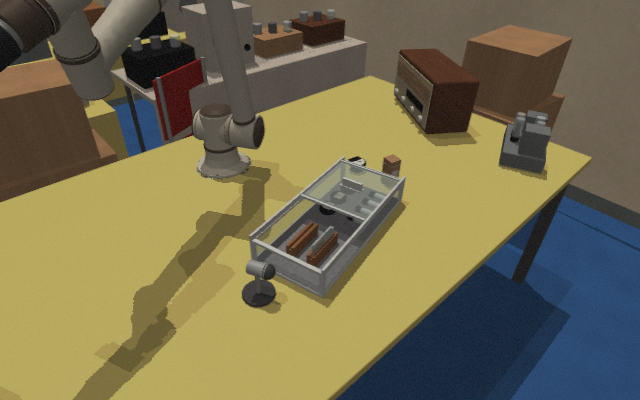

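View pics/top_7.png

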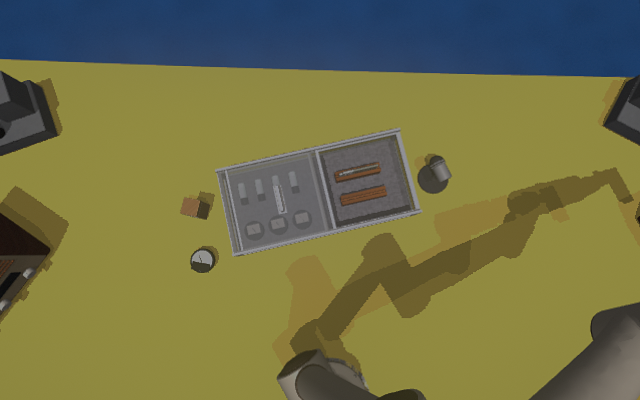

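Joint 5 sits at its limit here, so I'll back off outwards to leave some margin.

>>> play_rows(targets=[{"tx": 0, "ty": 0, "tz": 0.08, "spin": 0, "gripper": 1}, {"tx": 0, "ty": 0, "tz": 0.16, "spin": 0, "gripper": 1}, {"tx": 0, "ty": 0, "tz": 0.25, "spin": 0, "gripper": 1}, {"tx": 0, "ty": 0, "tz": 0.3, "spin": 0, "gripper": 1}, {"tx": 0, "ty": 0, "tz": 0.3, "spin": 0, "gripper": 1}, {"tx": 0, "ty": 0, "tz": 0.3, "spin": 0, "gripper": 1}, {"tx": 0, "ty": 0, "tz": 0.3, "spin": 0, "gripper": 1}])

```text
clock: 21.5
position: [479.7, -802.3, 594.4]
ee_rot: [-0.19, 0.791, -0.573, 0.097]
contact_force: [0.1, -1.2, -0.8]
gripper_width: 3.8
```

```bash
python3 -c "
from mv import *
tilt();print(read_state()['joint_vel'].round(3))
d=grab('wrist','8')
im=cv2.imread('pics/wrist_8.png')[60:340,240:400];cv2.imwrite('pics/w8c.png',cv2.resize(im,None,fx=2,fy=2))
tilt()"
```

```text
t 21.5 q [-0.999  0.398  0.049  1.658 -0.161 -1.646] pos [ 480. -802.  594.] tilt 71.0 label normal [ 0.19  -0.271  0.944] F [ 0.1 -1.2 -0.8]
[ 0.001 -0.004 -0.003 -0.     0.001  0.001]
t 21.55 q [-0.999  0.398  0.048  1.658 -0.16  -1.647] pos [ 480. -802.  594.] tilt 71.0 label normal [ 0.19  -0.271  0.944] F [ 0.2 -0.5 -0.5]
```

View pics/wrist_8.png

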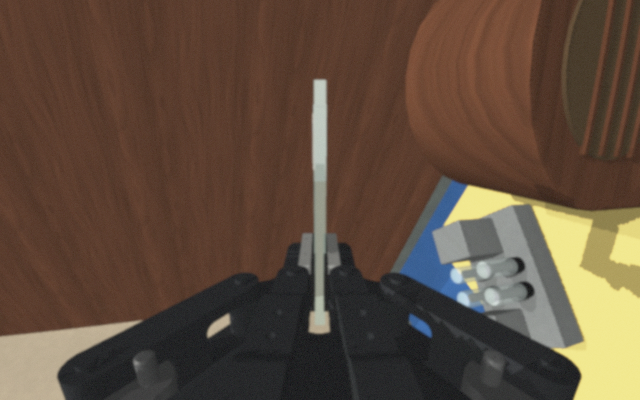

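>>> play_rows(targets=[{"tx": 0, "ty": -0.12, "tz": 0.05, "spin": 0, "gripper": 1}, {"tx": 0, "ty": -0.24, "tz": 0.1, "spin": 0, "gripper": 1}, {"tx": 0, "ty": -0.36, "tz": 0.15, "spin": 0, "gripper": 1}, {"tx": 0, "ty": -0.45, "tz": 0.2, "spin": 0, "gripper": 1}, {"tx": 0, "ty": -0.45, "tz": 0.2, "spin": 0, "gripper": 1}, {"tx": 0, "ty": -0.45, "tz": 0.2, "spin": 0, "gripper": 1}, {"tx": 0, "ty": -0.45, "tz": 0.2, "spin": 0, "gripper": 1}, {"tx": 0, "ty": -0.45, "tz": 0.2, "spin": 0, "gripper": 1}, {"tx": 0, "ty": -0.45, "tz": 0.2, "spin": 0, "gripper": 1}])

```text
clock: 22.68
position: [519.1, -876.8, 683.2]
ee_rot: [-0.19, 0.792, -0.572, 0.096]
contact_force: [0.3, 0.1, -0.4]
gripper_width: 3.9
```

```bash
python3 -c "
from mv import *
tilt();print(read_state()['joint_vel'].round(3))"
```

```text
t 22.68 q [-0.813  0.657  0.849  0.593 -0.63  -0.55 ] pos [ 519. -877.  683.] tilt 71.0 label normal [ 0.19  -0.273  0.943] F [ 0.3  0.1 -0.4]
[ 0.001  0.003  0.008 -0.004 -0.     0.002]
```

```bash
python3 -c "
from mv import *
s=grab('scene','9');t=grab('top','9')
for q in [(0,399),(0,320),(0,220),(150,399)]: print(q,atz(s,*q,0).round(0),s['frame'][q[1],q[0]])
print(proj(s,[[519,-877,683]]),proj(t,[[519,-877,683]]))
tilt();print(read_state()['gripper_width'])
im=cv2.imread('pics/scene_9.png')[145:310,235:420]
cv2.imwrite('pics/scene9c.png',cv2.resize(im,None,fx=3.6,fy=3.6,interpolation=cv2.INTER_CUBIC))
"
```

```text
(0, 399) [ 497. -874.    0.] [149 129  73]
(0, 320) [ 267. -826.    0.] [183 169  95]
(0, 220) [-180. -737.    0.] [182 166  91]
(150, 399) [ 705. -632.    0.] [127 113  65]
[[-257.97804715   95.56256194]] [[1066.02047687  178.44696741]]
t 22.77 q [-0.812  0.658  0.849  0.593 -0.63  -0.55 ] pos [ 519. -877.  683.] tilt 71.0 label normal [ 0.19  -0.273  0.943] F [-0.6 -0.9 -0.2]
3.7246436846977238
```

View pics/scene9c.png

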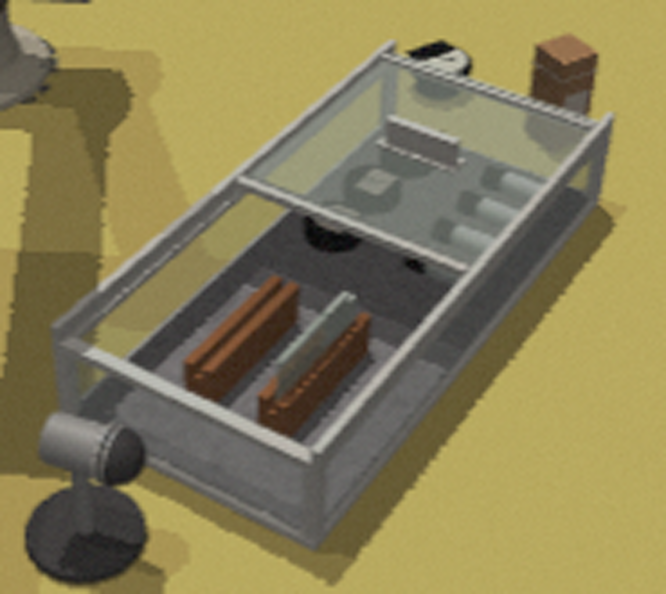

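The near ledge is empty, the far plate, mic, meter and carton have not moved, and the pane is open. The point below the plate is over the table. Handing in.

```bash
python3 -c "
from mv import *
d=grab('wrist','10');tilt();print(read_state()['joint_vel'].round(3));print(job_done())"
```

```text
t 22.82 q [-0.812  0.658  0.849  0.593 -0.63  -0.55 ] pos [ 519. -877.  683.] tilt 71.0 label normal [ 0.19  -0.273  0.943] F [ 1.  -0.6 -1.4]
[ 0.     0.003  0.005 -0.002 -0.001 -0.001]
the job is handed in; nothing more can be done
None
```

View pics/wrist_10.png

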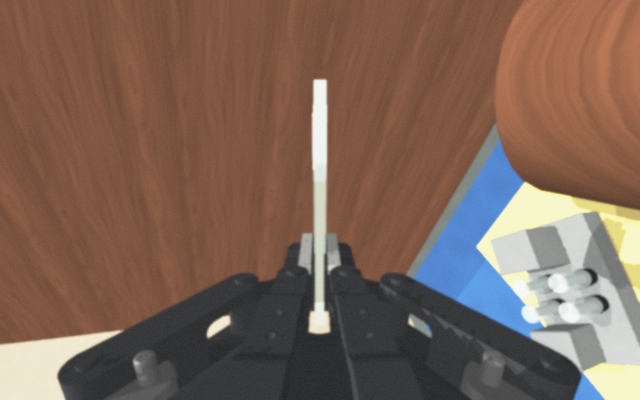

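The job is handed in at 22.8 s: the pane is open and the arm is holding the near plate still, label up, at about 71° from upright.

**What I did**
- **Pane:** I slid it by its bar until it stopped moving, with about 25 N at the wrist, and it has stayed open.
- **Plate:** the one in the near ledge was plate_b, with its notch at the case's -y end. I gripped it on its clear end, about 27 mm from the end edge, and lifted it out.
- **Tipping:** the moves offer no tilt command, so I pushed repeatedly at the edge of the arm's reach. The controller kept each small tilt, and I never let go of the plate.

**Last checks**
- **Pose:** the gripper is about 680 mm above the table and well away from the case. The force readings are only noise, the jaw opening is steady and joint speeds are near zero.
- **Surroundings:** the other plate, mic, meter and carton look unmoved in the last scene picture.

**Uncertain points**
- **Label:** I did not see it directly. That it faces up follows from the notch's position and the description of plate_b.
- **Joint limits:** joint 3 (reading 1.408 against a limit of 1.41) and joint 5 (reading -0.159 to -0.161 against -0.16) touched their limits while tipping. The final pose is well inside all ranges.
- **Jaw opening:** it reads about 4 mm on the 5 mm plate; the 10 mm bar read low in the same way.

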